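# Clamp the hand mill down with its lever bolt

### The arm

A 6-joint arm with a two-finger parallel gripper is mounted at the origin on the work surface. World frame = base frame: x ahead of the robot, y to its left, z up, the work surface at z = 0. Lengths are in m, angles in rad, forces in N, time in s.
With the tool pointing down it reaches from about 0.275 to 0.875 m from the base axis. Payload 12.5 kg.
Tool frame: the origin (TCP) lies at the very end of the fingers, on their centre line; the grasp point (between the pads) lies 19 mm behind it; x points along the fingers, y is the direction in which the jaws open and shut, and the axes are right-handed (so a half turn about x gives the same grasp; the last joint's range is limited). The gripper opens to 85 mm and grips with 20 to 120 N. Pads are 22 mm wide; open, the fingers measure 114 mm over their backs; the gripper's body (76 mm by 85 mm) begins 54 mm behind the grasp point. The pads swing forward as they close: fully open they stand 13 mm farther back than shut.
Start: joints at [1.068, 0.351, 1.652, -0, 1.139, -0.085], TCP at [0.223, 0.503, 0.231] pointing down, gripper open.
Joint ranges: [-2.75, 2.75], [-0.79, 2.1], [0.01, 2.65], [-1.57, 4.71], [0.07, 3.14], [-2.87, 2.87]. Speed limits (rad/s): [2.22, 2.22, 2.79, 3.14, 3.14, 3.14].

### API

Orientations are given as a 3x3 rotation matrix whose columns are the frame's x, y, z axes.
In Python, from bench import manip gives the robot as it stands. Calls block until the motion is done:
- manip.move_ptp(position, orientation): joint-space move of the TCP to a pose.
- manip.move_l(position, attitude=None, max_speed=0.15): straight line of the TCP; attitude=None keeps the orientation; max_speed is the mean speed in m/s.
- manip.move_j(angles): joint-space move.
- manip.set_gripper(opening, effort=None): opening from 0.0 (shut) to 1.0 (fully open); effort is the grip in N (None keeps the last); returns when the fingers have stopped.
- manip.dwell(seconds).
- manip.inverse_kinematics(position, orientation): joint angles nearest the present ones, or None.
- manip.grab_frame(name): name is "scene" or "side" or "wrist"; returns (picture, depth): 384x512x3 uint8, red, green, blue; 384x512 float32, m along the optical axis (not along the pixel's ray), 0 where there is no reading.
- manip.get_calibration(name): a dict with "camera_matrix" (3x3 intrinsics, pixels), "R" (3x3) and "t" (3): a world point X has camera coordinates R X + t. Camera axes: x right, y down, z forward; pixel columns grow to the right and rows downward; lengths in m; the calibration is good to about 2 mm. The wrist camera is an equidistant fisheye: a pixel r from the principal point sees the ray r / f radians off the axis. A picture is of the moment at which its call begins: read the wrist's pose just before it. get_calibration takes no time and is no camera call; for the wrist camera it gives the pose at the moment of the call.
A pose or a line that the arm cannot do raises manip.Unreachable and nothing moves.
- manip.sign_off(): hands the job in, once; it reports no verdict.
Trained networks look in the newest picture that a camera, given by its name, has taken for a name from the list of things; names that differ only in an ending like _2 or _b are one class to them, and where a whole thing is asked for, a point or a joint stands for the part that bears it (a point fixed in the world has none). Each returns a list of dicts, best first, with "confidence" (0 to 1); they miss things now and then, are a little off and sometimes report something else, mostly with a low value. They report only what shows in the picture. A call takes as long as a camera call.
- manip.look_for(camera, name): "at" ([x, y, z] in m, in world coordinates, good to about 4 mm: the middle of the surface that is visible of it).
Readings, each from a call of its own:
- manip.current_time(): time.
- manip.current_qpos(): joint angles.
- manip.current_joint_vel(): joint speeds.
- manip.current_joint_torque(): joint torques, N m.
- manip.current_ee_pos(): TCP position.
- manip.current_tcp_rot(): TCP orientation.
- manip.current_force(): force on the tool from outside, world axes, zero at the start.
- manip.current_ft_torque(): the same for the moment, N m.
- manip.current_grip_width(): opening from 0.0 (shut) to 1.0 (fully open).
Only numpy, scipy, OpenCV 4.12 (cv2) and the standard library are available. Lean on these libraries where they do the work, as an engineer would, in place of code of your own. Each camera call takes 0.05 s, during which the arm holds its last target.

### The job

The hand mill's foot board is still loose under its clamp. Using the upright flip lever as the handle, screw the clamp's bolt in clockwise until it is just snug, without overtightening it, then fold the lever gently all the way down until it lies flat. Leave the bolt snug and the other things where they are.

Things in the scene. Friction and masses are not known exactly. Their poses are not given: they have to be found in the camera images.
- mill: Grey hand-cranked mill on a pale wooden foot board (150 by 320 by 20 mm) under the 46 mm wide arm of a grey cast bridge clamp, arm top 85 mm above the slate; all fixed to the slate. Origin on the slate, below the bolt's axis; the mill, up to 164 mm high, stands along its own +y, 155 mm or more from the bolt's axis (hopper 45 mm radius at 200 mm).
- bolt: Lever bolt. Origin on the axis, 85 mm above the slate; z up. Tightens clockwise seen from above; starts 0.8 to 2.3 rad short of snug, how far is not known. Drag 0.15 N m, felt only while it turns; once snug the torque climbs by 1 N m per further rad, felt also when held still. 0.1 to 0.2 rad past first snug is right, over 0.4 is overtightened. Let go, it keeps 0.15 rad at most.
- pivot (a point): Hinge of the flip lever in the bolt's head, on the bolt's axis, 108 mm above the slate. It turns with the bolt: z up, x the side to which the lever folds, y the lever's hinge line. The round steel head is 34 mm wide, its top 9 mm below this point; two ears (outer width 38 mm) hold the hinge pin and reach 8 mm above it.
- lever_end (a point): Free end of the aluminium flip lever, 73 mm from the pivot. A flat tab with a rounded end, 26 mm wide (along pivot y), 10 mm thick (along pivot x when upright). Open it stands upright, its end 181 mm above the slate; it is the handle to turn the bolt by. Closed it lies level along pivot +x, upper face 5 mm above the pivot, clear of all things below.
- lever (a joint): Fold of the flip lever in rad: 0 upright (open), 1.57 level (closed, at its stop); starts at 0 to 0.12. Stiff: it stays where it is left, and needs about 0.2 N m at the start, 0.3 N m near closed.
- ramekin: Bystander, to be left alone: small clear glass ramekin, 72 mm wide, 42 mm high, standing on the mill's foot board; origin at the centre of its underside.
- spice_jar: Bystander, to be left alone: steel spice jar, 48 mm wide, 78 mm high, near the clamp's post; origin at the centre of its underside.
- whisk: Bystander, to be left alone: flat black silicone whisk lying on the slate, 250 mm long, 18 mm thick; origin at the underside near its middle.
- spatula: Bystander, to be left alone: bamboo spatula lying on the slate, 260 mm long; origin at the underside near its middle.
- pot: Bystander, to be left alone: small cast aluminium pot, 154 mm wide, 75 mm high, with a side handle; origin at the centre of its underside.
- sugar_bowl: Bystander, to be left alone: white porcelain sugar bowl with lid, 104 mm wide, 112 mm high; origin at the centre of its underside.
- mug: Bystander, to be left alone: earthenware mug, 80 mm wide, 90 mm high; origin at the centre of its underside.

How it is judged:
By the outcome, as a careful person would: the job done as asked, in the order asked, and still so for the second after the job is handed in, with the robot touching nothing.
It also fails if it takes over 64 s, if anything falls off the work surface, if the arm or the gripper's body presses on something with over 40 N, if the wrist force passes 120 N, or if a joint passes its speed limit or range.

## Working session

There is one attempt and no reset: what is moved stays moved. The work goes in short steps, each a Python script; the robot and the scene stay as the last script left them, time stands still between calls to the robot, and variables do not carry over. Pictures are saved under pics/ and viewed, and the job is handed in when it is done.

```bash
mkdir -p pics; ls
python3 - <<'E'
from bench import manip as m
import cv2, numpy as np
for c in ["scene","side","wrist"]:
    p,d=m.grab_frame(c); cv2.imwrite(f"pics/{c}0.png",p[:,:,::-1]); np.save(f"pics/{c}0.npy",d)
    k=m.get_calibration(c); print(c,np.round(k["camera_matrix"],1).tolist(),np.round(k["R"],3).tolist(),np.round(k["t"],3).tolist())
    for n in ["lever_end","pivot","bolt","mill","ramekin","spice_jar"]:
        print(n,[(np.round(r["at"],3).tolist(),round(r["confidence"],2)) for r in m.look_for(c,n)[:2]])
print(m.current_time(),m.current_force(),m.current_ft_torque())
E
```

```text
pics
scene [[432.1, 0.0, 252.9], [0.0, 432.1, 192.2], [0.0, 0.0, 1.0]] [[0.672, 0.741, -0.005], [0.581, -0.531, -0.617], [-0.46, 0.412, -0.787]] [-0.391, -0.203, 1.887]
lever_end [([0.57, -0.045, 0.153], 0.42)]
pivot [([0.573, -0.048, 0.115], 0.55)]
bolt [([0.57, -0.051, 0.118], 0.48)]
mill [([0.586, 0.048, 0.018], 0.94)]
ramekin [([0.565, 0.05, 0.041], 0.74), ([0.573, -0.052, 0.116], 0.15)]
spice_jar [([0.572, -0.222, 0.064], 0.58)]
side [[451.3, 0.0, 257.9], [0.0, 451.3, 190.8], [0.0, 0.0, 1.0]] [[0.993, -0.121, 0.011], [-0.071, -0.646, -0.76], [0.099, 0.754, -0.65]] [-0.541, 0.165, 1.326]
lever_end [([0.568, -0.047, 0.148], 0.55)]
pivot [([0.563, -0.044, 0.127], 0.68), ([0.475, 0.444, 0.067], 0.18)]
bolt [([0.557, -0.048, 0.126], 0.87)]
mill [([0.558, 0.021, 0.034], 0.8)]
ramekin [([0.595, 0.061, 0.056], 0.73), ([0.563, -0.046, 0.129], 0.32)]
spice_jar [([0.552, -0.227, 0.062], 0.61)]
wrist [[297.3, 0.0, 256.1], [0.0, 297.3, 190.2], [0.0, 0.0, 1.0]] [[0.406, 0.914, -0.0], [0.881, -0.391, 0.267], [0.244, -0.109, -0.964]] [-0.551, -0.036, 0.378]
lever_end []
pivot []
bolt []
mill [([0.491, -0.018, 0.016], 0.72)]
ramekin []
spice_jar []
1.05 [-0.04273341  0.13840097  0.65733376] [-0.00096646  0.06455345  0.00524461]
```

View pics/scene0.png

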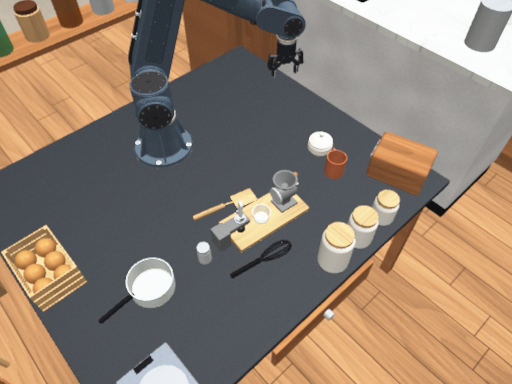

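View pics/side0.png

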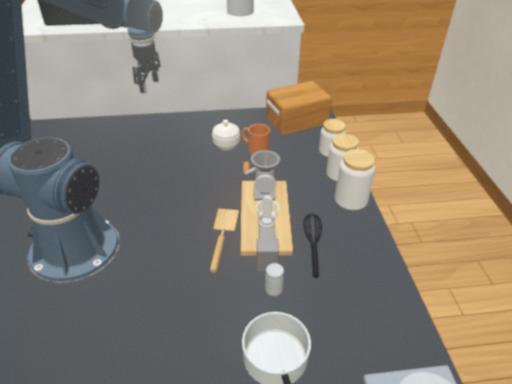

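Run:
```python
import cv2
a=cv2.imread("pics/scene0.png")[130:280,170:330]; b=cv2.imread("pics/side0.png")[150:300,200:360]
cv2.imwrite("pics/crop0.png",cv2.resize(cv2.hconcat([a,b]),None,fx=2.5,fy=2.5,interpolation=cv2.INTER_CUBIC))
```

```text
(no output)
```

View pics/crop0.png

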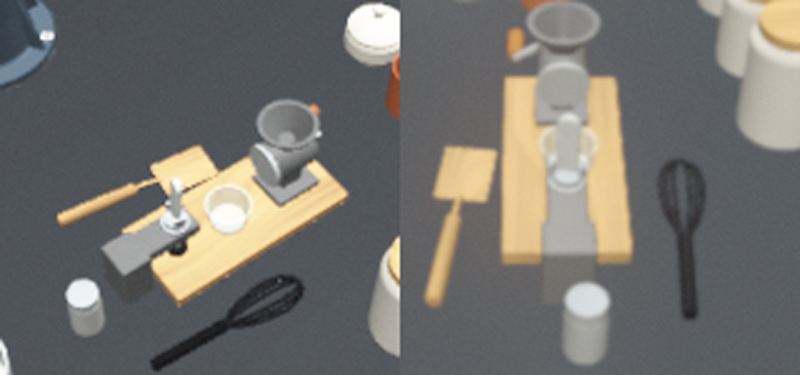

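The clamp arm runs along world y, with the bolt near (0.567, -0.047), the ramekin towards +y and the jar behind the post. I'll use the depth data to measure the lever.

```bash
cat > h.py <<'E'
import numpy as np, cv2
from bench import manip as m
def cloud(d,k):
    K=k["camera_matrix"];v,u=np.nonzero(d>0);z=d[v,u]
    P=np.stack([(u-K[0,2])/K[0,0]*z,(v-K[1,2])/K[1,1]*z,z],1)
    return (P-k["t"])@k["R"],u,v
def wcloud(d,k,ax='z'):
    K=k["camera_matrix"];v,u=np.nonzero(d>0);z=d[v,u]
    x=(u-K[0,2])/K[0,0];y=(v-K[1,2])/K[1,1];r=np.hypot(x,y)+1e-9
    t=np.tan(r);P=np.stack([x/r*t*z,y/r*t*z,z],1);ok=r<1.4
    return ((P-k["t"])@k["R"])[ok],u[ok],v[ok]
E
python3 - <<'E'
from h import *
for c in ["scene","side"]:
    k=m.get_calibration(c);P,u,v=cloud(np.load(f"pics/{c}0.npy"),k)
    print(c,-k["R"].T@k["t"])
    s=(abs(P[:,0]-.567)<.05)&(abs(P[:,1]+.047)<.05)
    for a,b in [(.08,.09),(.1,.125),(.125,.15),(.15,.175),(.175,.2)]:
        q=P[s&(P[:,2]>a)&(P[:,2]<b)]
        if len(q): print(a,b,len(q),q.mean(0).round(4),q.min(0).round(3),q.max(0).round(3))
k=m.get_calibration("wrist");R=m.current_tcp_rot();p=m.current_ee_pos()
print((R.T@(-k["R"].T@k["t"]-p)).round(3),(k["R"]@R).round(3).tolist())
print(R.round(3).tolist(),p)
E
```

```text
scene [ 1.2487499  -0.59474262  1.35780031]
0.08 0.09 150 [ 0.5655 -0.0644  0.0846] [ 0.536 -0.096  0.08 ] [ 0.589 -0.017  0.09 ]
0.1 0.125 42 [ 0.5699 -0.0505  0.1111] [ 0.544 -0.061  0.1  ] [ 0.585 -0.032  0.125]
0.125 0.15 18 [ 0.5692 -0.05    0.1392] [ 0.557 -0.053  0.127] [ 0.576 -0.046  0.149]
0.15 0.175 23 [ 0.5705 -0.0477  0.1651] [ 0.557 -0.052  0.151] [ 0.579 -0.04   0.175]
0.175 0.2 13 [ 0.5651 -0.0435  0.1799] [ 0.557 -0.048  0.177] [ 0.572 -0.037  0.187]
side [ 0.41723226 -0.95891458  0.99298411]
0.08 0.09 189 [ 0.5581 -0.0727  0.0855] [ 0.536 -0.097  0.081] [ 0.584 -0.021  0.09 ]
0.1 0.125 91 [ 0.5612 -0.0492  0.1117] [ 0.542 -0.061  0.1  ] [ 0.582 -0.032  0.125]
0.125 0.15 70 [ 0.5621 -0.047   0.1373] [ 0.55  -0.052  0.125] [ 0.576 -0.041  0.149]
0.15 0.175 69 [ 0.5628 -0.046   0.1629] [ 0.55  -0.054  0.15 ] [ 0.574 -0.033  0.175]
0.175 0.2 23 [ 0.5636 -0.0436  0.1788] [ 0.555 -0.05   0.175] [ 0.572 -0.038  0.184]
[-0.142  0.001 -0.067] [[0.0, 1.0, -0.0], [-0.267, 0.0, 0.964], [0.964, -0.0, 0.267]]
[[-0.0, 0.406, 0.914], [-0.0, 0.914, -0.406], [-1.0, -0.0, 0.0]] [0.22310414 0.50268344 0.2312854 ]
```

Run:
```python
from h import *
def Rz(a): # tool down, tool z heading a
    z=np.array([np.cos(a),np.sin(a),0]);x=np.array([0,0,-1.]);return np.stack([x,np.cross(z,x),z],1)
for a in np.arange(-6,7)*np.pi/6:
    q=m.inverse_kinematics([.565,-.046,.142],Rz(a)); print(round(a,2),None if q is None else np.round(q,2))
m.move_ptp([.50,-.046,.25],Rz(0.0))
k=m.get_calibration("wrist");p,d=m.grab_frame("wrist")
np.savez("pics/w1.npz",p=p,d=d,K=k["camera_matrix"],R=k["R"],t=k["t"])
cv2.imwrite("pics/w1.png",p[:,:,::-1]);print(m.current_time(),m.current_ee_pos(),m.current_ft_torque(),m.current_force())
for n in ["lever_end","pivot","bolt"]:print(n,[(np.round(r["at"],3).tolist(),round(r["confidence"],2)) for r in m.look_for("wrist",n)[:2]])
```

```text
-3.14 [-0.16  0.49  1.69 -0.    0.97  1.41]
-2.62 [-0.16  0.49  1.69 -0.    0.97  0.88]
-2.09 [-0.16  0.49  1.69 -0.    0.97  0.36]
-1.57 [-0.16  0.49  1.69 -0.    0.97 -0.16]
-1.05 [-0.16  0.49  1.69 -0.    0.97 -0.69]
-0.52 [-0.16  0.49  1.69 -0.    0.97 -1.21]
0.0 [-0.16  0.49  1.69 -0.    0.97 -1.73]
0.52 [-0.16  0.49  1.69 -0.    0.97 -2.26]
1.05 [-0.16  0.49  1.69 -0.    0.97 -2.78]
1.57 None
2.09 [-0.16  0.49  1.69 -0.    0.97  2.45]
2.62 [-0.16  0.49  1.69 -0.    0.97  1.93]
3.14 [-0.16  0.49  1.69 -0.    0.97  1.41]
3.3 [ 0.50005648 -0.0454054   0.24995534] [ 0.04105586  0.06332751 -0.03818783] [ 0.32938932 -0.00241071  1.17324804]
lever_end [([0.557, -0.041, 0.162], 0.87)]
pivot []
bolt [([0.556, -0.045, 0.13], 0.82)]
```

View pics/w1.png

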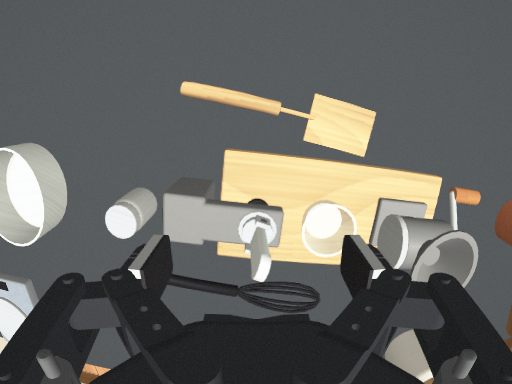

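Run:
```python
from h import *
f=np.load("pics/w1.npz");k={"camera_matrix":f["K"],"R":f["R"],"t":f["t"]}
cv2.imwrite("pics/w1c.png",cv2.resize(f["p"][180:300,190:310,::-1],None,fx=5,fy=5,interpolation=cv2.INTER_CUBIC))
P,u,v=wcloud(f["d"],k)
s=(abs(P[:,0]-.565)<.05)&(abs(P[:,1]+.047)<.06)
for a,b in [(.075,.095),(.095,.105),(.105,.12),(.12,.135),(.135,.15),(.15,.165),(.165,.175),(.175,.19)]:
    q=P[s&(P[:,2]>a)&(P[:,2]<b)]
    if len(q): print(a,b,len(q),np.median(q,0).round(4),q.min(0).round(4),q.max(0).round(4))
q=P[s&(P[:,2]>.174)&(P[:,2]<.19)][:,:2]; w,V=np.linalg.eigh(np.cov(q.T));print(w**.5,V)
```

```text
0.075 0.095 2424 [ 0.5525 -0.0733  0.0844] [ 0.5267 -0.107   0.075 ] [ 0.5873 -0.0148  0.0948]
0.095 0.105 365 [ 0.5594 -0.0504  0.0985] [ 0.5434 -0.0602  0.095 ] [ 0.5761 -0.0278  0.1048]
0.105 0.12 241 [ 0.5504 -0.043   0.1143] [ 0.5432 -0.0575  0.1053] [ 0.5801 -0.0305  0.1199]
0.12 0.135 122 [ 0.5527 -0.044   0.1277] [ 0.5497 -0.0511  0.1204] [ 0.5717 -0.0344  0.135 ]
0.135 0.15 137 [ 0.5534 -0.0431  0.1431] [ 0.5501 -0.0498  0.1351] [ 0.5713 -0.0346  0.15  ]
0.15 0.165 153 [ 0.5539 -0.0423  0.1573] [ 0.5508 -0.0496  0.15  ] [ 0.5719 -0.0337  0.1649]
0.165 0.175 149 [ 0.5544 -0.0408  0.1708] [ 0.5512 -0.0485  0.1651] [ 0.5758 -0.033   0.1749]
0.175 0.19 240 [ 0.562  -0.04    0.1787] [ 0.5531 -0.0475  0.175 ] [ 0.5733 -0.0341  0.1811]
[0.00281156 0.00573487] [[-0.38612844 -0.92244503]
 [-0.92244503  0.38612844]]
```

View pics/w1c.png

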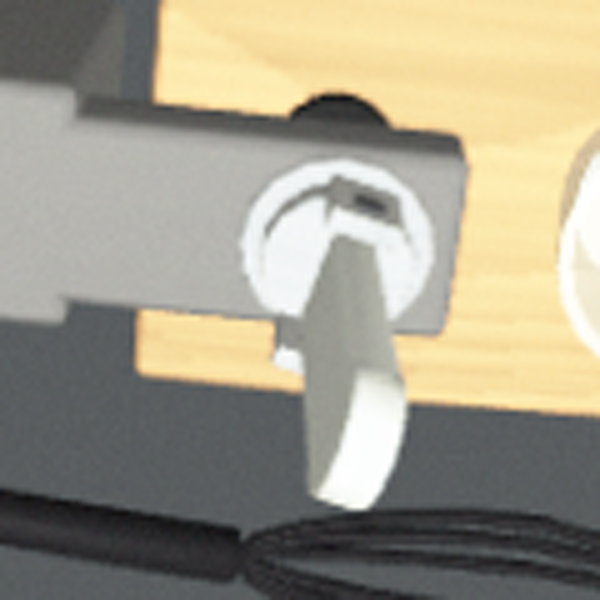

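Run:
```python
from h import *
f=np.load("pics/w1.npz");k={"camera_matrix":f["K"],"R":f["R"],"t":f["t"]}
P,u,v=wcloud(f["d"],k)
cs=[P]
for c in ["side","scene"]:
    cs.append(cloud(np.load(f"pics/{c}0.npy"),m.get_calibration(c))[0])
def ransac(q,th,it=600):
    rng=np.random.default_rng(0);best=None
    for _ in range(it):
        a=q[rng.choice(len(q),3,False)];n=np.cross(a[1]-a[0],a[2]-a[0]);l=np.linalg.norm(n)
        if l<1e-8: continue
        i=abs((q-a[0])@(n/l))<th
        if best is None or i.sum()>best.sum(): best=i
    g=q[best];c=g.mean(0);n=np.linalg.svd(g-c)[2][2];n*=np.sign(n[1]);return c,n,best.sum()
for P in cs:
    s=(abs(P[:,0]-.563)<.03)&(abs(P[:,1]+.045)<.03)
    q=P[s&(P[:,2]>.12)&(P[:,2]<.174)]
    c,n,N=ransac(q,.0012);print(len(q),N,c.round(4),n.round(3),"tilt",np.arcsin(n[2]).round(3), "yaw",np.degrees(np.arctan2(n[1],n[0])).round(1))
    t=P[s&(P[:,2]>.1765)&(P[:,2]<.186)];print(" top",len(t),t.mean(0).round(4),t.min(0).round(4),t.max(0).round(4))
    h=P[s&(P[:,2]>.096)&(P[:,2]<.102)]
    if len(h)>20:
        hull=cv2.minEnclosingCircle((h[:,:2]*1000).astype(np.float32));print(" head",len(h),hull)
# bolt arm yaw: arm top edges
P=cs[0];a=P[(abs(P[:,0]-.56)<.05)&(P[:,1]>-.11)&(P[:,1]<-.02)&(abs(P[:,2]-.085)<.003)]
r=cv2.minAreaRect((a[:,:2]*1000).astype(np.float32));print(r)
```

```text
536 360 [ 0.5592 -0.0448  0.1492] [ 0.393  0.918 -0.054] tilt -0.054 yaw 66.8
 top 210 [ 0.563  -0.0404  0.1788] [ 0.5539 -0.0475  0.1765] [ 0.5733 -0.0341  0.1811]
 head 333 ((562.1822509765625, -43.54682540893555), 19.254926681518555)
148 73 [ 0.5624 -0.0464  0.1478] [ 0.337  0.941 -0.032] tilt -0.032 yaw 70.3
 top 20 [ 0.5636 -0.0437  0.1794] [ 0.5554 -0.0502  0.1768] [ 0.5713 -0.0385  0.1841]
 head 55 ((561.8404541015625, -47.37123107910156), 20.191099166870117)
44 26 [ 0.5679 -0.0499  0.1486] [ 0.323  0.945 -0.06 ] tilt -0.06 yaw 71.1
 top 12 [ 0.565  -0.0431  0.1793] [ 0.5571 -0.0475  0.1771] [ 0.5724 -0.0367  0.1834]
 head 23 ((564.7192993164062, -48.39934158325195), 17.148792266845703)
((557.1694946289062, -65.27056121826172), (91.83840942382812, 56.39893341064453), 87.41319274902344)
```

The lever's face normal points to 67°, and it leans 0.05 rad that way, so the fold side is +n at 67°. The bolt axis is near (0.561, -0.043). Next I'll go down over the lever and grip it across its thickness.

```bash
cat >> h.py <<'E'
def Rz(a):
    z=np.array([np.cos(a),np.sin(a),0]);x=np.array([0,0,-1.]);return np.stack([x,np.cross(z,x),z],1)
def ft(n=5,dt=.02):
    F=[];T=[]
    for _ in range(n):
        F.append(m.current_force());T.append(m.current_ft_torque());m.dwell(dt)
    return np.mean(F,0),np.mean(T,0),np.std(T,0)
E
python3 - <<'E'
from h import *
a=-0.405
m.move_ptp([.561,-.0432,.21],Rz(a))
m.move_l([.561,-.0432,.141],max_speed=.1)
m.dwell(.1)
F,T,s=ft();print("free",F.round(2),T.round(3),s.round(3),m.current_joint_torque()[5], m.current_time())
w,d=m.grab_frame("wrist");cv2.imwrite("pics/w2.png",w[:,:,::-1])
m.set_gripper(0.0,60)
m.dwell(.1)
F,T,s=ft();print("grip",F.round(2),T.round(3),s.round(3),m.current_joint_torque()[5],m.current_grip_width(),m.current_ee_pos())
w,d=m.grab_frame("wrist");cv2.imwrite("pics/w3.png",w[:,:,::-1])
cv2.imwrite("pics/w23.png",cv2.hconcat([cv2.imread("pics/w2.png")[150:384,150:400],cv2.imread("pics/w3.png")[150:384,150:400]]))
print(m.current_time(),m.current_qpos())
E
```

```text
free [ 0.22 -0.02  0.47] [-0.013  0.001  0.006] [0.007 0.025 0.023] -0.0020797756587853655 4.9667
grip [-2.76 -2.72  4.78] [-0.689  0.685  0.132] [0.051 0.024 0.023] 0.11061735916882753 0.1113029881425931 [ 0.56088809 -0.04339344  0.14114725]
5.925 [-1.59787102e-01  4.81220710e-01  1.70088762e+00 -4.62220382e-04
  9.59595813e-01 -1.32542371e+00]
```

View pics/w23.png

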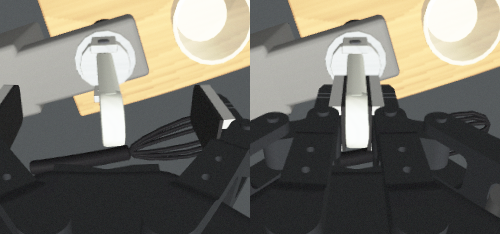

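The lever is centred in the pads. I'll turn it clockwise in small steps and log the torque.

```bash
cat >> h.py <<'E'
import json
def step(dq,dt=.15,n=4):
    q=np.array(m.current_qpos()) if not hasattr(step,'q') else step.q
    q=q.copy();q[5]+=dq;step.q=q
    m.move_j(q);F0,T0,_=ft(2,.01);m.dwell(dt);F,T,s=ft(n)
    r=[m.current_time(),m.current_qpos()[5],T0[2],T[2],m.current_joint_torque()[5],*F];
    print(np.round(r,3));return r
E
python3 - <<'E'
from h import *
for i in range(6):
    r=step(.1)
    if r[3]>.35 or np.hypot(r[5],r[6])>15: break
E
```

```text
[ 6.408 -1.227 -0.154 -0.063 -0.085 -2.391 -1.977  3.438]
[ 6.892 -1.127 -0.156 -0.096 -0.121 -1.67  -0.929  2.375]
[ 7.375 -1.027 -0.156 -0.105 -0.121 -0.077  0.552  1.353]
[ 7.858 -0.927 -0.181 -0.107 -0.119  1.126  1.611  0.362]
[ 8.342 -0.827 -0.182 -0.101 -0.118  3.265  3.397 -1.007]
[ 8.825 -0.726 -0.136 -0.153 -0.142  4.075  3.301 -1.677]
```

Run:
```python
from h import *
R=m.current_tcp_rot();print(R.round(3).tolist(),m.current_ee_pos())
w,d=m.grab_frame("wrist");cv2.imwrite("pics/w4.png",w[:,:,::-1])
p=m.current_ee_pos();m.move_l(np.array(p)+[.0008,.0006,0]);m.dwell(.15);print([x.round(3) for x in ft()],m.current_time())
```

```text
[[0.0, 0.844, 0.537], [-0.0, 0.537, -0.844], [-1.0, 0.0, 0.0]] [ 0.56116742 -0.04329275  0.14116989]
[array([-3.411, -2.179,  2.677]), array([-0.506,  0.797, -0.109]), array([0.015, 0.032, 0.015])] 9.3583
```

View pics/w4.png

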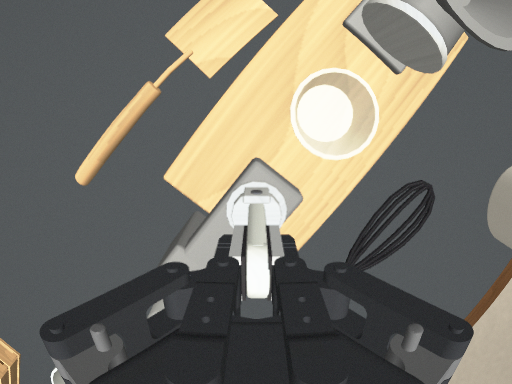

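Run:
```python
from h import *
L=[]
for i in range(10):
    r=step(.08,.12,5);L.append(r)
    if abs(r[3])>.20 or np.hypot(r[5],r[6])>12: break
json.dump(L,open("log1.json","w"))
```

```text
[ 9.825 -0.645 -0.14  -0.138 -0.137 -1.288 -1.387  2.26 ]
[10.292 -0.565 -0.174 -0.12  -0.13  -0.415 -1.493  2.119]
[10.758 -0.485 -0.15  -0.115 -0.127  1.076 -1.49   1.406]
[11.225 -0.405 -0.167 -0.094 -0.126  2.434 -1.447  0.124]
[11.692 -0.325 -0.132 -0.083 -0.124  4.053 -1.089 -0.169]
[12.158 -0.245 -0.136 -0.152 -0.141  4.823 -1.581 -0.384]
[12.625 -0.165 -0.133 -0.117 -0.141  5.111 -1.878 -1.194]
[13.092 -0.085 -0.131 -0.148 -0.14   6.199 -1.89  -1.517]
[ 1.3558e+01 -5.0000e-03 -1.3600e-01 -1.0700e-01 -1.0300e-01  6.7120e+00
 -2.2940e+00 -1.9560e+00]
[14.025  0.075 -0.064 -0.048 -0.038  6.933 -2.306 -1.83 ]
```

Run:
```python
from h import *
for i in range(2): step(.03,.15,8)
w,d=m.grab_frame("wrist");cv2.imwrite("pics/w5.png",w[:,:,::-1])
```

```text
[14.575  0.104  0.138  0.151  0.147  4.918 -2.342 -1.143]
[15.125  0.133  0.185  0.179  0.177  5.042 -2.097 -1.171]
```

View pics/w5.png

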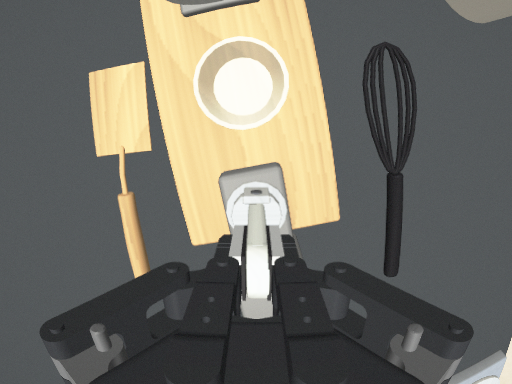

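The negative readings fit the bolt being dragged back by overshoot at the end of each larger step. A small back-and-forth loop in tiny steps will separate drag (the half-width) from tension (the mean).

Run:
```python
from h import *
q=np.array(m.current_qpos());q0=q.copy()
print(m.current_time(),m.current_ee_pos())
for d in [-.01]*6+[.01]*6:
    q[5]+=d; m.move_j(q); m.dwell(.06)
    t=[];j=[]
    for _ in range(4): t.append(m.current_ft_torque()[2]);j.append(m.current_joint_torque()[5]);m.dwell(.01)
    print(round(m.current_time(),2),np.round([q[5],m.current_qpos()[5],np.mean(t),np.mean(j)],3))
```

```text
15.175 [ 0.56231608 -0.0431315   0.14117278]
15.52 [0.123 0.123 0.093 0.058]
15.86 [0.113 0.113 0.054 0.042]
16.2 [0.103 0.104 0.037 0.033]
16.54 [0.093 0.093 0.042 0.024]
16.88 [0.083 0.083 0.031 0.016]
17.23 [0.073 0.073 0.023 0.008]
17.57 [0.083 0.083 0.213 0.204]
17.91 [0.093 0.093 0.199 0.215]
18.25 [0.103 0.103 0.23  0.222]
18.59 [0.113 0.113 0.214 0.231]
18.93 [0.123 0.123 0.234 0.241]
19.27 [0.133 0.133 0.238 0.249]
```

The loop's mean puts tension at about 0.155 rad past snug, and the onset extrapolation gives about 0.165, so the target is met. I'll release, back off and fold the lever with closed fingers.

Run:
```python
from h import *
R=np.array(m.current_tcp_rot());p=np.array(m.current_ee_pos());n=R[:,1].copy();n[2]=0
print("fold dir",n)
m.set_gripper(0.5,30);m.dwell(.1)
F,T,s=ft();print(F.round(2),T.round(3),m.current_grip_width())
m.move_l([p[0],p[1],.205],max_speed=.1)
ax=np.array([.5628,-.0433,0]);json.dump({"n":n.tolist(),"ax":ax.tolist(),"R":R.tolist()},open("st.json","w"))
m.move_l(ax-n*.060+[0,0,.205])
k=m.get_calibration("wrist");w,d=m.grab_frame("wrist");cv2.imwrite("pics/w6.png",w[:,:,::-1])
np.savez("pics/w6.npz",p=w,d=d,K=k["camera_matrix"],R=k["R"],t=k["t"])
P,u,v=wcloud(d,k);s=np.linalg.norm(P[:,:2]-ax[:2],axis=1)<.03
hh=np.array([-n[1],n[0],0])
for a,b in [(.096,.102),(.12,.14),(.14,.16),(.16,.175),(.176,.186)]:
    q=P[s&(P[:,2]>a)&(P[:,2]<b)]-ax
    if len(q): print(a,b,len(q),"n",np.percentile(q@n,[2,50,98]).round(4),"h",np.percentile(q@hh,[2,50,98]).round(4))
t=P[s&(P[:,2]>.12)&(P[:,2]<.17)]
print(m.current_time())
```

```text
fold dir [ 0.95786107 -0.28722978  0.        ]
[-0.34  0.26 -0.49] [-0.013 -0.008 -0.017] 0.5006514215482967
0.096 0.102 501 n [-0.0154 -0.0074  0.0145] h [-0.0145  0.0011  0.0185]
0.12 0.14 260 n [-0.0049 -0.0043  0.0032] h [-0.011   0.0052  0.0124]
0.14 0.16 321 n [-0.0045 -0.0039  0.0035] h [-0.0107  0.0052  0.0124]
0.16 0.175 372 n [-0.0045 -0.0038  0.0048] h [-0.0116  0.0073  0.0127]
0.176 0.186 399 n [-0.0039  0.0002  0.0053] h [-0.009   0.001   0.0088]
21.2667
```

View pics/w6.png

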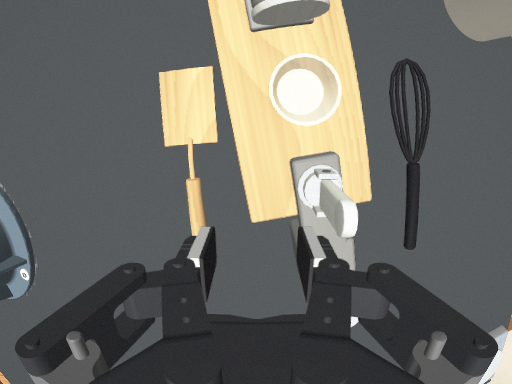

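Run:
```python
from h import *
S=json.load(open("st.json"));n=np.array(S["n"]);ax=np.array(S["ax"]);hh=np.array([-n[1],n[0],0])
f=np.load("pics/w6.npz");P,u,v=wcloud(f["d"],{"camera_matrix":f["K"],"R":f["R"],"t":f["t"]})
s=np.linalg.norm(P[:,:2]-ax[:2],axis=1)<.03
q=P[s&(P[:,2]>.122)&(P[:,2]<.17)]-ax; q=q[(q@n<-.002)&(abs(q@hh)<.011)]
A=np.c_[q@hh,q[:,2]-.108,np.ones(len(q))];c=np.linalg.lstsq(A,q@n,rcond=None)[0];print(len(q),"yaw err",c[0],"fold",c[1],"off",c[2])
# close and place behind lever
m.set_gripper(0.0,40)
print(m.current_grip_width())
m.move_l(ax-n*.034+[0,0,.205])
m.move_l(ax-n*.034+[0,0,.163],max_speed=.08)
F,T,_=ft();print(F.round(2),T.round(3),m.current_time())
w,d=m.grab_frame("wrist");cv2.imwrite("pics/w7.png",w[:,:,::-1])
```

```text
520 yaw err 0.00038054739935636044 fold 0.010901237468942407 off -0.004607971095786891
0.0013172484637624655
[-0.35 -0.26  0.04] [ 0.004 -0.004  0.002] 22.8333
```

View pics/w7.png

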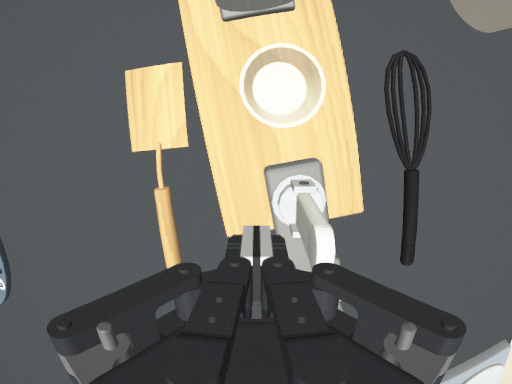

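The lever's yaw matches the tool to within 0.001 rad, so nothing sprang back. The closed fingertips stand clear behind the lever (tip near pixel (257,260)), so I'll fold along an arc while watching force.

Run:
```python
from h import *
S=json.load(open("st.json"));n=np.array(S["n"]);ax=np.array(S["ax"]);ax=ax+np.array([-n[1],n[0],0])*.0008
hw=.0145;r=.055
for th in np.radians([0,8,16,25,34,43,52,60]):
    s=r*np.sin(th)-.005*np.cos(th);z=.108+r*np.cos(th)+.005*np.sin(th)
    m.move_l(ax+n*(s-hw)+[0,0,z],max_speed=.06)
    F=np.array(m.current_force());M=m.current_ft_torque()
    print(round(m.current_time(),2),round(np.degrees(th)),"z",z.round(4),"Fn",(F@n).round(2),"F",F.round(2),"Mz",round(M[2],3))
    if np.linalg.norm(F)>20: print("STOP");break
w,d=m.grab_frame("wrist");cv2.imwrite("pics/w8.png",w[:,:,::-1])
```

```text
23.27 0 z 0.163 Fn -0.14 F [-0.14  0.03  0.2 ] Mz -0.03
23.55 8 z 0.1632 Fn 0.32 F [0.48 0.5  0.78] Mz -0.071
23.82 16 z 0.1622 Fn -1.34 F [-1.17  0.76  1.02] Mz 0.032
24.12 25 z 0.16 Fn 0.12 F [-0.13 -0.87 -0.86] Mz 0.094
24.41 34 z 0.1564 Fn 0.55 F [ 0.44 -0.46  0.03] Mz -0.002
24.7 43 z 0.1516 Fn 0.07 F [0.28 0.69 0.2 ] Mz 0.004
24.99 52 z 0.1458 Fn -0.18 F [-0.38 -0.66  0.47] Mz -0.003
25.27 60 z 0.1398 Fn -0.5 F [-0.63 -0.34  0.43] Mz 0.021
```

View pics/w8.png

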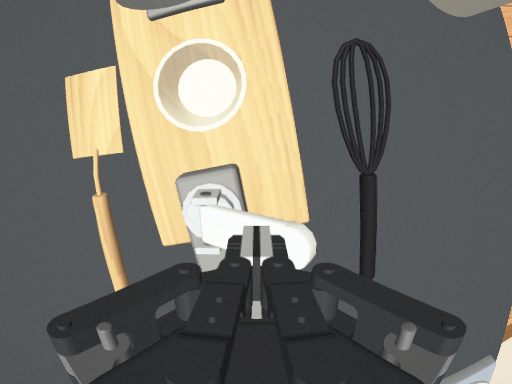

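The lever is folding to the right in line with the hinge, with small forces. I'll continue down to level, then press lightly.

Run:
```python
from h import *
S=json.load(open("st.json"));n=np.array(S["n"]);ax=np.array(S["ax"]);ax=ax+np.array([-n[1],n[0],0])*.0008
hw=.0145;r=.055
for th in np.radians([68,75,82,87]):
    s=r*np.sin(th)-.005*np.cos(th);z=.108+r*np.cos(th)+.005*np.sin(th)
    m.move_l(ax+n*(s-hw)+[0,0,z],max_speed=.05)
    F,M,_=ft(3,.01)
    print(round(m.current_time(),2),round(np.degrees(th)),"z",z.round(4),"F",F.round(2),"Mz",round(M[2],3),m.current_ee_pos()[2])
    if np.linalg.norm(F)>20: print("STOP");break
for z in [.1145,.1135,.113,.1125,.112,.1115,.111]:
    m.move_l(ax+n*.050+[0,0,z],max_speed=.04);m.dwell(.05)
    F,M,_=ft(4,.01);print(round(m.current_time(),2),z,F.round(2),M.round(3),round(m.current_ee_pos()[2],4))
    if F[2]>12: break
```

```text
25.64 68 z 0.1332 F [-0.49  0.07  0.84] Mz 0.008 0.1329483258661167
25.95 75 z 0.1271 F [-0.07  0.11  0.33] Mz 0.001 0.1268218079186323
26.26 82 z 0.1206 F [ 0.13 -0.16  0.51] Mz -0.031 0.12035633338928214
26.53 87 z 0.1159 F [ 0.49 -0.03  0.03] Mz -0.011 0.11569023119034123
27.02 0.1145 [ 1.4  -0.16  3.43] [-0.058 -0.227 -0.003] 0.1147
27.35 0.1135 [ 3.44 -1.04  4.88] [-0.174 -0.661  0.03 ] 0.1138
27.68 0.113 [ 3.46 -0.82  5.07] [-0.179 -0.669 -0.014] 0.1133
28.02 0.1125 [ 3.9  -1.21  6.  ] [-0.156 -0.589  0.024] 0.1129
28.35 0.112 [ 3.   -0.98  7.79] [-0.141 -0.46  -0.002] 0.1126
28.68 0.1115 [ 2.66 -1.05  9.61] [-0.117 -0.36  -0.003] 0.1124
29.02 0.111 [ 1.72 -1.   12.16] [-0.087 -0.228 -0.004] 0.1121
```

Force rises past what the hinge drag needs, which points to the stop. I'll lift off and check with the cameras.

Run:
```python
from h import *
S=json.load(open("st.json"));n=np.array(S["n"]);ax=np.array(S["ax"]);hh=np.array([-n[1],n[0],0])
p=np.array(m.current_ee_pos());m.move_l(p+[0,0,.03],max_speed=.08)
m.move_l(ax-n*.08+[0,0,.24])
k=m.get_calibration("wrist");w,d=m.grab_frame("wrist");cv2.imwrite("pics/w9.png",w[:,:,::-1])
P,u,v=wcloud(d,k);q=P-ax
s=(q@n>.022)&(q@n<.07)&(abs(q@hh)<.012)&(P[:,2]>.09)&(P[:,2]<.15)
q=q[s];A=np.c_[q@n,q@hh,np.ones(len(q))];c=np.linalg.lstsq(A,q[:,2],rcond=None)[0];print(len(q),"slope n,h,z0",c.round(4),"z med",np.median(q[:,2]))
q=P-ax;s=(q@n>-.03)&(q@n<.09)&(abs(q@hh)<.03)&(P[:,2]>.107)&(P[:,2]<.15)&(np.hypot(q@n,q@hh)>.022);q=q[s]
r=cv2.minAreaRect(np.c_[q@n*1000,q@hh*1000].astype(np.float32));print(r,"ends",(q@n).max())
p2,d2=m.grab_frame("side");cv2.imwrite("pics/s9.png",p2[:,:,::-1])
p3,d3=m.grab_frame("scene");cv2.imwrite("pics/c9.png",p3[:,:,::-1])
a=cv2.resize(p2[150:300,180:340,::-1],(400,375));b=cv2.resize(w[100:300,150:363,::-1],(400,375))
cv2.imwrite("pics/m9.png",cv2.hconcat([a,b]))
P,u,v=cloud(d2,m.get_calibration("side"));q=P-ax
s=(q@n>.022)&(q@n<.07)&(abs(q@hh)<.012)&(P[:,2]>.09)&(P[:,2]<.15);q=q[s];A=np.c_[q@n,q@hh,np.ones(len(q))];print(len(q),np.linalg.lstsq(A,q[:,2],rcond=None)[0].round(4),np.median(q[:,2]))
print(m.current_time())
```

```text
973 slope n,h,z0 [-0.0008 -0.0093  0.1125] z med 0.11248136053660492
((45.93545913696289, 0.49062347412109375), (54.0088996887207, 25.593128204345703), 1.4511207342147827) ends 0.07296591555080678
106 [0.0087 0.1111 0.1121] 0.11268003941641963
30.95
```

View pics/m9.png

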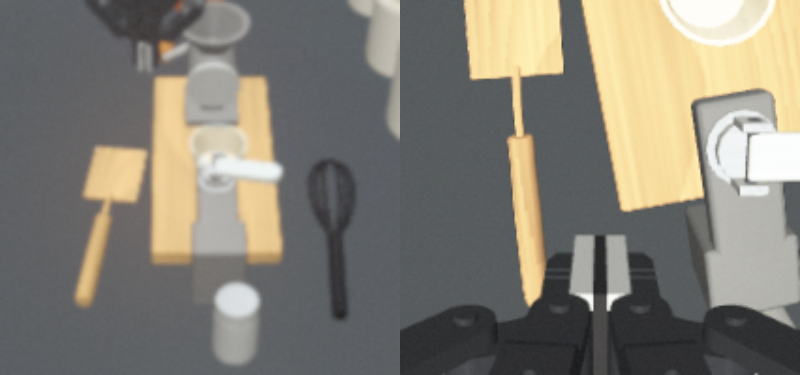

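Run:
```python
from h import *
S=json.load(open("st.json"));n=np.array(S["n"]);ax=np.array(S["ax"]);hh=np.array([-n[1],n[0],0])
k=m.get_calibration("wrist");w,d=m.grab_frame("wrist")
P,u,v=wcloud(d,k);q=P-ax;q=q[(P[:,2]>.109)&(P[:,2]<.12)]
X=q@n;H=q@hh;c=[];lo=[];hi=[]
for a in np.arange(.022,.058,.003):
    h=H[(X>a)&(X<a+.003)&(abs(H)<.025)];c.append(a+.0015);lo.append(h.min());hi.append(h.max())
print(np.polyfit(c,lo,1),np.polyfit(c,hi,1))
print(ft()[0],m.current_time())
for nme in ["ramekin","spice_jar"]:
  for cam in ["scene","side"]: print(nme,cam,[(np.round(r["at"],3).tolist(),round(r["confidence"],2)) for r in m.look_for(cam,nme)[:1]])
```

```text
[-0.00896044 -0.01137121] [0.01866377 0.01194569]
[0.05992961 0.05580035 0.23680613] 31.0833
ramekin scene [([0.567, 0.051, 0.039], 0.82)]
ramekin side [([0.578, 0.071, 0.052], 0.75)]
spice_jar scene [([0.573, -0.222, 0.06], 0.61)]
spice_jar side [([0.552, -0.226, 0.061], 0.98)]
```

The bolt's yaw has not changed (about 0.005 rad), the lever is level, the bystanders have not moved, and the arm is clear.

```bash
python3 -c "
from bench import manip as m
m.sign_off();print(m.current_time())"
```

```text
the job is handed in; nothing more can be done
the job is handed in; nothing more can be done
```

The bolt is snug, the lever is folded flat, and I handed the job in at about 31.5 s of the 64 s allowed.

- **Tightening:** I gripped the upright lever across its thickness and turned the bolt about 1.46 rad clockwise, in one grasp. I first felt it go snug about 1.29 rad into the turn.
- **Snugness:** A small back-and-forth check put it about 0.155 rad past first snug, and extrapolating from the onset gave about 0.165 rad. Both are inside the 0.1 to 0.2 range.
- **Folding:** I let go and pushed the lever down with the closed fingertips. The final press was about 12 N, well above what the hinge's stiffness needs.

**Last checks:**
- **Lever:** it lies level (slope 0.001), with its upper face at 112.5 mm against 113 mm nominal.
- **Bolt:** its direction changed by about 0.005 rad after I let go, which is within noise.
- **Bystanders:** the detector put the ramekin and spice jar essentially where they started. Its side view of the ramekin shifted by about 20 mm, but the scene view agreed within 2 mm and the robot never went near it. I did not re-measure the mug, pot, sugar bowl, whisk or spatula.
- **Arm:** clear of everything.

**Checks that disagreed:**
- **Early torque readings:** these had the opposite sign to what I expected, most likely because the bolt was dragged back slightly at the end of each larger step. The back-and-forth check resolved that, but it showed a drag of about 0.1 N m where 0.15 was stated.
- **Lever direction:** a rougher fit gave about 0.025 rad. The finer edge fit, which I trust more, gave the 0.005 above.

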